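Set the hem gauge in the pressing jig

TASK

Set up the hem-pressing jig: pick up the hem gauge and slide its blade flat into the gap under the jig's aluminium bar until the red line on the blade lies right along the bar's front edge. Then press the clamp lever with the red knob fully down so that it holds the blade there, and leave everything else on the ironing top where it is.

Things in the scene. Friction and masses are not known exactly. Their poses are not given: they have to be found in the camera images.
- gauge_grip (a point): Centre of the hem gauge's brown wooden handle bar (60 along x, 16 along y, 40 high; grip it across y), 24 above the gauge's underside, handle top 44 above it. The handle stands on a flat aluminium blade 145 x 60 x 4; loose, 0.14 kg, starting flat on the ironing top. +x points to the blade's front end (110 ahead of this point; rear end 35 behind), which goes into the jig; z up.
- gauge_line (a point): Middle of the red line across the gauge's blade, on the blade's top face (4 above the underside), 60 ahead of gauge_grip along x and 50 behind the blade's front end. Axes as gauge_grip.
- jig_gap (a point): On the bed of the fixed jig (bed top 12 above the ironing top), middle of the gap, straight below the front edge of the aluminium bar. +x: the way the blade is pushed in, away from the robot; +y left along the bar; z up. The gap is 7 high, 66 wide (y -33 to +33) with no end stop: the blade can go too far. The bar is 20 deep in x, 106 along y, its top 23 above the bed.
- clamp_knob (a point): Centre of the red ball (22 diameter) at the free end of the clamp lever, a steel arm 14 wide and 12 thick behind the bar. The lever's pivot is fixed on the jig at x 30, y 75, z 30 from jig_gap; the arm points to -y with the ball 105 from the pivot. Push the ball down from above, moving with it along its arc (down and to -y).
- clamp (a joint): Angle of the clamp lever (rad): 0 = fully down, arm level, ball centre 30 and arm top 36 above the bed, its rubber pad (75 from the pivot) on the blade behind the bar. Starts raised 0.4 to 0.75. The stiff pivot keeps it where it is left; 2 to 4 N on the ball moves it.
- jig: The fixed wooden jig; origin on the ironing top, 12 below jig_gap, same axes. Its smooth bed (180 x 124) reaches 115 in front of the bar's front edge and 65 behind it. In front of the bar the bed is bare but for two small flared guides (14 high, up to 23 in front of the bar) that lead the blade into the gap.
- notions_tin: Bystander: green notions tin 73 x 153 x 43, at the left. Origin under its centre, as for all bystanders.
- rotary_cutter: Bystander: yellow rotary cutter 47 x 170 x 22, near left.
- clapper: Bystander: long wooden pressing block 56 x 236 x 43, lying along the back, left of the middle.
- mister: Bystander: amber spray bottle 52 x 62 x 154, back right.
- thread_cone: Bystander: blue-grey thread cone 67 x 67 x 115, back left.
- cone_white: Bystander: white thread cone 58 x 58 x 100, back left.
Things that resemble listed ones, but are neither listed nor needed, are in the scene too. Leave any pink look-alike of the part that bears gauge_grip alone.

How it is judged (in metres and radians):
On the way, in this order (a step that is already met when the one before it is completed fails the run):
1. the blade lies in the gap with its red line within 4 mm of the bar's front edge while the clamp lever is still up (x of gauge_line in the frame of jig_gap between -0.004 and 0.004 m and y of gauge_line in the frame of jig_gap between -0.008 and 0.008 m and z of gauge_line in the frame of jig_gap between 0.001 and 0.0075 m and angle between the x axis of gauge_line and the x axis of jig_gap, either way round below 0.12 rad and value of joint clamp above 0.25 rad), for 0.2 s.
2. the clamp lever is fully down (value of joint clamp below 0.09 rad), for 0.2 s.
At the end, for the whole second after the job is handed in: The gauge lies flat and at rest in the gap (blade on the bed, within 8 mm of the gap's middle sideways and 0.12 rad of straight), its red line within 4 mm of the bar's front edge, and the clamp lever is fully down (under 0.09 rad) (x of gauge_line in the frame of jig_gap between -0.004 and 0.004 m and y of gauge_line in the frame of jig_gap between -0.008 and 0.008 m and z of gauge_line in the frame of jig_gap between 0.001 and 0.0075 m and angle between the x axis of gauge_line and the x axis of jig_gap, either way round below 0.12 rad and value of joint clamp below 0.09 rad and linear speed of gauge below 0.02 m/s); the robot touches nothing.
It fails at once if another thing on the ironing top (tin, cutter, wooden block, spray bottle or a thread cone) is moved more than 30 mm (distance of any of notions_tin, clapper, mister, thread_cone, cone_white, rotary_cutter from where it was at the start of the episode above 0.03 m).
It also fails if it takes over 54 s, if anything falls off the work surface, if the arm or the gripper's body presses on something with over 40 N, if the wrist force passes 120 N, or if a joint passes its speed limit or range.

ROBOT

A 6-joint arm with a two-finger parallel gripper is mounted at the origin on a cart in front of the work surface, level with it; the furniture and walls round the work are solid. World frame = base frame: x ahead of the robot, y to its left, z up, the work surface at z = 0. Lengths are in m, angles in degrees, forces in N, time in s.
With the tool pointing down it reaches from about 0.375 to 0.9 m from the base axis. Payload 3.1 kg.
Tool frame: the origin (TCP) lies on the centre line of the jaws, within the pads' length; the fingertips stand 25 mm ahead of it and the grasp point (between the pads) lies 6 mm ahead of it; z points along the fingers, y is the line along which they close (so a half turn about z gives the same grasp; the last joint's range is limited). The gripper opens to 87 mm and grips with 3 to 60 N. Pads are 19 mm wide; open, the fingers measure 117 mm over their backs; the gripper's body (75 mm by 190 mm) begins 51 mm behind the grasp point.
Start: joints at [-74.685, 30.224, 82.088, -0, 67.689, -10.227], TCP at [0.27, -0.564, 0.248] pointing down, gripper open.
Joint ranges: [-176.69, 176.69], [-43.24, 126.21], [12.49, 139.97], [-82, 262], [0, 151.66], [-163.58, 163.58]. Speed limits (degrees/s): [159.86, 159.86, 180, 180, 180, 180].

INTERFACE

Orientations are given as a 3x3 rotation matrix whose columns are the frame's x, y, z axes.
In Python, from rig import * gives the robot as it stands.
- The arm moves only by the tool step_arm, never from a script. Its argument "steps" is a list of rows, each a list of 7 numbers: the shift along the tool's x, y, z normalised to -1 to 1, where 1 is 0.3 m, then the turn, a rotation vector about the tool's x, y, z normalised to -1 to 1, where 1 is 45 degrees, then the gripper's target within -1 to 1 (shut at 1, half-way at 0, fully open at -1). A call has 1 to 8 rows; each row is the pose to reach, as a shift and turn from the pose commanded when the call began, along the tool's axes at that moment; what a row does not reach only later rows make up. A row lasts 1/12 s, in which the tool goes at most 41.7 mm and 7.16 degrees, less where a joint would pass 70% of its speed; a pose out of reach is approached as far as the arm can. A call with a number of a shift or a turn outside -1 to 1 is refused whole. A call with a gripper value outside its range is refused whole. The fingers move at their own pace and stop on an object; the grip force is fixed at half the most. Time passes only in rows, so rows that repeat a pose let the fingers close. It gives the time, the measured TCP pose, the force, the opening and the grip force at its end, in the units of the state.
- read_state(): the state, without advancing time (a new reading comes with each control period).
- capture(name): name is "scene" or "top"; returns a dict with "image" (480x640x3 uint8, red, green, blue), "vertical_fov" (degrees; the focal length in pixels is half the picture's height over the tangent of half this angle, whatever the lens; pixels are square), "cx", "cy" (the principal point, pixels), "world_from_camera" (4x4, takes a point from camera to world coordinates). Camera axes: x right, y down, z forward; pixel columns grow to the right and rows downward; lengths in m; the calibration is good to about 2 mm. A picture is of the moment at which its call begins. There is no depth.
- hand_in(): hands the job in; it is judged then, once.
The state is a dict: "time_s": time; "joint_positions": joint angles; "qvel": joint speeds; "tau": joint torques, N m; "position": TCP position; "tcp_rot": TCP orientation; "force": force on the tool from outside, world axes, zero at the start; "moment": the same for the moment, N m; "opening": opening from 0.0 (shut) to 1.0 (fully open); "grasp_force": force on a finger pad.
Only numpy, scipy, OpenCV 4.12 (cv2) and the standard library are available. Lean on these libraries where they do the work, as an engineer would, in place of code of your own. Each camera call takes 0.05 s, during which the arm holds its last target. There are 200 camera calls.

## Working session

There is one attempt and no reset: what is moved stays moved. The work goes in short steps, Python scripts to look and compute and a tool call to move; the robot and the scene stay as the last step left them, time stands still between calls to the robot, and variables do not carry over. Pictures are saved under pics/ and viewed, at most 10 in all, crops included, and the job is handed in when it is done.

Besides the shell and the picture viewer there is one more tool, called after "Emit:" as a command line: name --pt "numbers of a row" for each row, then --argument value for the rest. step_arm: Moves the arm, as the interface text tells. Scaled input: -1 to 1 covers 0.3 m each way for a shift and 45 degrees each way for a turn. Its arguments: {"type":"object","properties":{"steps":{"type":"array"}},"required":["steps"]}

```bash
ls; mkdir -p pics
cat > h.py <<'E'
from rig import *
import numpy as np, cv2
def cap(n):
    c=capture(n); im=np.array(c["image"]); f=im.shape[0]/2/np.tan(np.radians(c["vertical_fov"]/2))
    c["f"]=f; return c
def ray(c,u,v):
    T=np.array(c["world_from_camera"]); d=T[:3,:3]@np.array([(u-c["cx"])/c["f"],(v-c["cy"])/c["f"],1.]); return T[:3,3],d
def onz(c,u,v,z):
    o,d=ray(c,u,v); return o+d*(z-o[2])/d[2]
def proj(c,p):
    T=np.array(c["world_from_camera"]); q=T[:3,:3].T@(np.array(p)-T[:3,3]); return q[0]/q[2]*c["f"]+c["cx"],q[1]/q[2]*c["f"]+c["cy"]
def save(n,im): cv2.imwrite("pics/"+n,cv2.cvtColor(np.ascontiguousarray(im),cv2.COLOR_RGB2BGR))
E
python3 - <<'E'
from h import *
for n in("scene","top"):
    c=cap(n); save(n+"0.png",c["image"]); print(n,c["f"],c["cx"],c["cy"],np.round(c["world_from_camera"],3).tolist())
s=read_state(); print(s)
E
```

```text
pics
scene 519.0411790453117 314.01598759115865 239.8957117947744 [[-0.604, -0.598, 0.526, -0.267], [-0.797, 0.449, -0.405, 0.809], [0.006, -0.664, -0.748, 1.291], [0.0, 0.0, 0.0, 1.0]]
top 464.8510437851405 317.11881461729615 236.82234084012282 [[-0.025, -0.98, 0.195, 0.333], [-1.0, 0.028, 0.011, 0.15], [-0.016, -0.195, -0.981, 1.242], [0.0, 0.0, 0.0, 1.0]]
{'time_s': 0.1, 'joint_positions': array([-7.46841395e+01,  3.02741864e+01,  8.21471854e+01,  1.43301183e-03,
        6.76887691e+01, -1.02257616e+01]), 'qvel': array([-0.02873982, -0.12774015, -0.11343911, -0.05003381,  0.10074796,
        0.05761309]), 'tau': array([-1.86822717e-04, -4.40986311e+01, -1.77151322e+01,  6.34568045e-02,
        5.34081529e-02, -4.22113033e-05]), 'position': array([ 0.26936853, -0.5633195 ,  0.24667389]), 'tcp_rot': array([[ 9.02276497e-01,  4.31157614e-01, -4.85444789e-04],
       [ 4.31157733e-01, -9.02274653e-01,  1.86015810e-03],
       [ 3.64016800e-04, -1.88768021e-03, -9.99998152e-01]]), 'force': array([-0.3434671 , -0.02999851,  0.14777425]), 'moment': array([ 0.05331806,  0.04091207, -0.03783134]), 'grasp_force': 0.0, 'opening': 0.9995922757531694}
```

View pics/scene0.png

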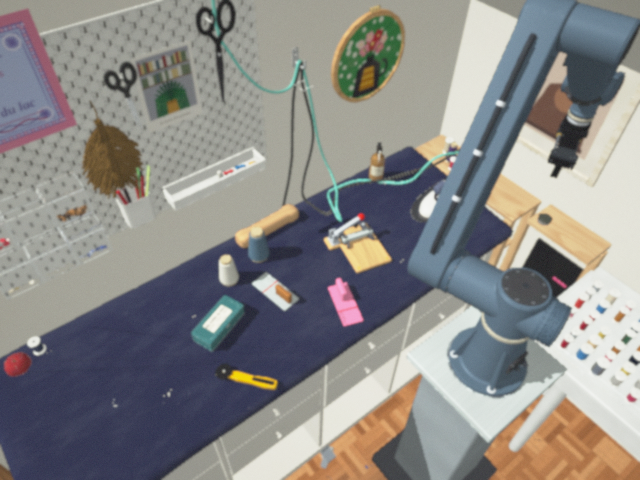

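View pics/top0.png

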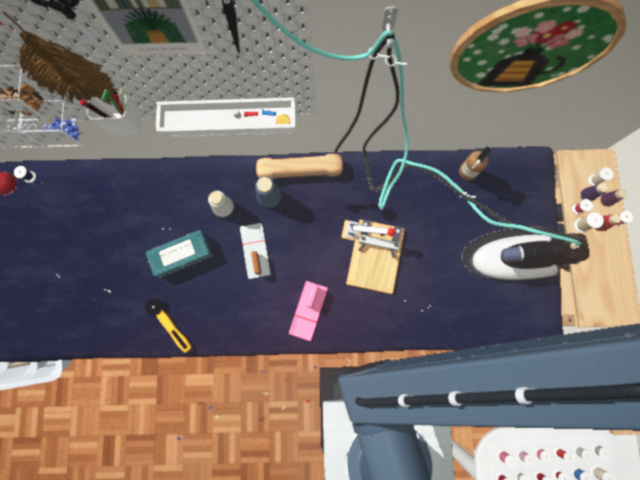

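The silver blade with the brown handle (top image, about 255,250) matches the hem gauge. The pink one (308,310) is the look-alike. The jig is at about (376,255), with its red knob near (387,231). I'll confirm with one enlarged crop.

Run:
```python
from h import *
c=cap("top"); im=np.array(c["image"])[200:320,225:425]
save("crop1.png",cv2.resize(im,None,fx=4,fy=4,interpolation=cv2.INTER_CUBIC))
```

```text
(no output)
```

View pics/crop1.png

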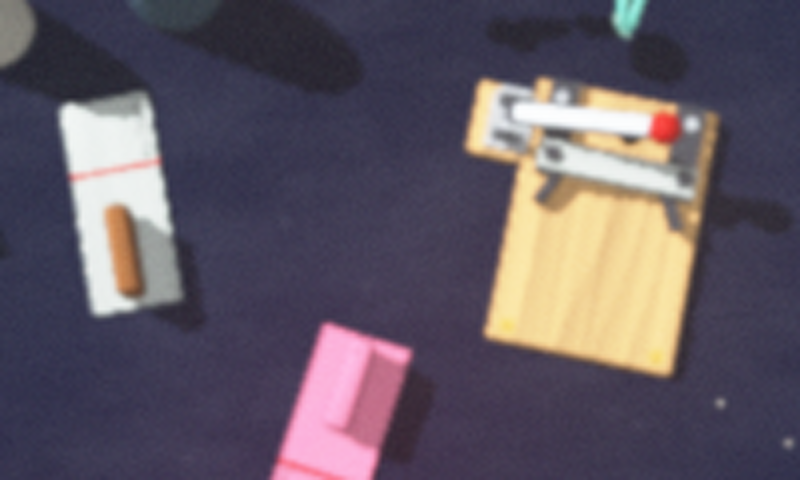

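```bash
cat >> h.py <<'E'
def big(mask):
    n,l,s,_=cv2.connectedComponentsWithStats(mask.astype(np.uint8)); k=1+np.argmax(s[1:,4]); return (l==k).astype(np.uint8)
def cont(c,mask,z):
    k=max(cv2.findContours(mask,cv2.RETR_EXTERNAL,cv2.CHAIN_APPROX_NONE)[0],key=len)[:,0]
    return k,np.array([onz(c,u,v,z)[:2] for u,v in k])
def up(c,x0,y0,x1,y1,k=4):
    im=cv2.resize(np.array(c["image"])[y0:y1,x0:x1],None,fx=k,fy=k,interpolation=cv2.INTER_CUBIC)
    d=dict(c); d["f"]=c["f"]*k; d["cx"]=(c["cx"]-x0+.5)*k-.5; d["cy"]=(c["cy"]-y0+.5)*k-.5; d["image"]=im; return d
def rect(P):
    (x,y),(w,h),a=cv2.minAreaRect((P*1000).astype(np.float32)); return round(x,1),round(y,1),round(w,1),round(h,1),round(a,1)
def hsv(d): return [x.astype(int) for x in cv2.split(cv2.cvtColor(d["image"],cv2.COLOR_RGB2HSV))]
E
python3 - <<'E'
from h import *
c=cap("top"); d=up(c,225,200,425,320); H,S,V=hsv(d)
g=np.zeros(H.shape,bool); g[80:330,40:200]=1
blade=big(cv2.morphologyEx((g&(V>115)).astype(np.uint8),cv2.MORPH_CLOSE,np.ones((9,9))))
print("blade",rect(cont(d,blade,.004)[1]))
hd=big(g&(S>100)&(H<20)&(V>80)&(np.arange(480)[:,None]>190)); k,P=cont(d,hd,.044); print("handle",rect(P), k.mean(0))
ln=g&(np.arange(480)[:,None]<190)&(S>70)&((H<12)|(H>168))&(V>100); y,x=np.nonzero(ln); print("line",x.mean(),y.mean(),onz(d,x.mean(),y.mean(),.004)*1000)
wood=big((H>10)&(H<28)&(S>60)&(V>150)&(np.arange(800)>430)); k,P=cont(d,wood,.012)
print("wood",rect(P)); a=cv2.approxPolyDP(k[:,None],8,True)[:,0]; print([(u,v,*np.round(onz(d,u,v,.012)[:2]*1000,1)) for u,v in a.tolist()])
r=big((S>150)&((H<8)|(H>172))&(V>120)&(np.arange(800)>430)); y,x=np.nonzero(r); print("ball",x.mean(),y.mean(),len(x))
uvT=x.mean(),y.mean()
s=cap("scene"); e=up(s,310,200,410,280,6); save("crop2.png",e["image"])
H,S,V=hsv(e); r=big((S>150)&((H<8)|(H>172))&(V>120)); y,x=np.nonzero(r); print("ballS",x.mean(),y.mean(),len(x))
o1,d1=ray(d,*uvT); o2,d2=ray(e,x.mean(),y.mean())
t=np.linalg.lstsq(np.c_[d1,-d2],o2-o1,rcond=None)[0]; print(o1+d1*t[0],o2+d2*t[1])
E
```

```text
blade (547.0, 334.8, 150.3, 65.9, 9.3)
handle (507.9, 325.9, 58.6, 14.9, 9.5) [123.58163265 250.90306122]
line 116.09756097560975 168.73170731707316 [569.84429448 336.99099449   4.        ]
wood (523.5, 29.0, 163.2, 178.9, 77.4)
[(482, 80, np.float64(622.6), np.float64(87.1)), (466, 148, np.float64(575.9), np.float64(99.6)), (518, 165, np.float64(563.3), np.float64(65.0)), (485, 335, np.float64(449.7), np.float64(91.4)), (669, 373, np.float64(421.5), np.float64(-28.4)), (712, 116, np.float64(593.2), np.float64(-67.0)), (696, 195, np.float64(539.5), np.float64(-53.0)), (679, 207, np.float64(531.7), np.float64(-41.2)), (684, 227, np.float64(518.1), np.float64(-43.8)), (674, 230, np.float64(516.3), np.float64(-37.0)), (655, 195, np.float64(540.3), np.float64(-25.7)), (565, 177, np.float64(554.2), np.float64(33.9)), (540, 203, np.float64(537.0), np.float64(51.4)), (547, 179, np.float64(553.2), np.float64(46.0)), (534, 152, np.float64(571.9), np.float64(53.9)), (543, 130, np.float64(586.8), np.float64(47.2)), (534, 128, np.float64(588.3), np.float64(53.2)), (523, 154, np.float64(570.7), np.float64(61.4)), (483, 146, np.float64(576.9), np.float64(88.1)), (498, 83, np.float64(620.2), np.float64(76.3))]
ball 665.0585516178736 127.84283513097073 649
ballS 309.51901140684413 96.96673003802282 1052
[ 0.56931033 -0.02279897  0.09272311] [ 0.56837214 -0.02364502  0.09265718]
```

View pics/crop2.png

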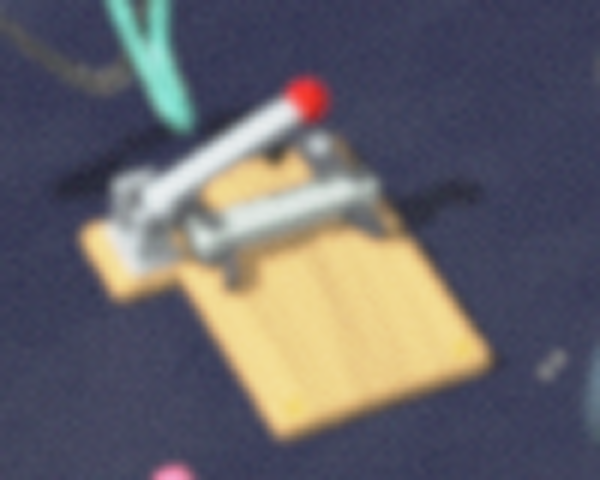

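The crop confirms the gauge: brown handle, silver blade, red line toward the far end. Top and scene views agree on the clamp knob at about z=93 mm (lever near 0.5 rad). Jig yaw is about -12.8° and the gap is near (548,6) mm. Moving now.

```bash
cat >> h.py <<'E'
def go(x,y,z,yaw):
    from scipy.spatial.transform import Rotation as Ro
    s=read_state(); R=s["tcp_rot"]; d=R.T@(np.array([x,y,z])/1000-s["position"])
    a=np.radians(yaw); G=np.array([[np.cos(a),np.sin(a),0],[np.sin(a),-np.cos(a),0],[0,0,-1]])
    w=Ro.from_matrix(R.T@G).as_rotvec(degrees=True)
    print("t",round(s["time_s"],2),"shift",np.round(d/.3,4),"turn",np.round(w/45,4),"pos",np.round(s["position"]*1000,1),"j",np.round(s["joint_positions"],0))
E
python3 - <<'E'
from h import *
c=cap("top");e=cap("scene")
o1,d1=ray(c,381.2,208.7); o2,d2=ray(e,340,221.3)
t=np.linalg.lstsq(np.c_[d1,-d2],o2-o1,rcond=None)[0]; print(o1+d1*t[0],o2+d2*t[1])
go(440,0,230,9.4); go(509.5,327.2,230,9.4)
E
```

```text
[ 0.65315793 -0.01364938  0.00100393] [ 0.6554286  -0.01159296  0.00131909]
t 0.35 shift [ 1.3232 -1.4504  0.0585] turn [-0.0007  0.      0.3587] pos [ 269.5 -563.8  247.3] j [-75.  30.  82.  -0.  68. -10.]
t 0.35 shift [ 2.0024 -2.3346  0.059 ] turn [-0.0007  0.      0.3587] pos [ 269.5 -563.8  247.3] j [-75.  30.  82.  -0.  68. -10.]
```

Emit:
step_arm --pt "0.667 -0.778 0.02 0 0 0 -1" --pt "0.667 -0.778 0.02 0 0 0 -1" --pt "0.667 -0.778 0.02 0 0 0 -1" --pt "0.667 -0.778 0.02 0 0 0 -1" --pt "0.667 -0.778 0.02 0 0 0 -1" --pt "0.667 -0.778 0.02 0 0 0 -1" --pt "0.667 -0.778 0.02 0 0 0 -1" --pt "0.667 -0.778 0.02 0 0 0 -1"

```text
time_s: 1.02
position: [0.3487, -0.2612, 0.2413]
tcp_rot: [[0.901, 0.433, -0.002], [0.433, -0.901, 0.005], [0.0, -0.005, -1.0]]
force: [0.2, -0.4, 0.2]
opening: 0.997
grasp_force: 0.0
```

Emit:
step_arm --pt "0.667 -0.778 0.02 0 0 0 -1" --pt "0.667 -0.778 0.02 0 0 0 -1" --pt "0.667 -0.778 0.02 0 0 0 -1" --pt "0.667 -0.778 0.02 0 0 0 -1" --pt "0.667 -0.778 0.02 0 0 0 -1" --pt "0.667 -0.778 0.02 0 0 0 -1" --pt "0.667 -0.778 0.02 0 0 0 -1" --pt "0.667 -0.778 0.02 0 0 0 -1"

```text
time_s: 1.68
position: [0.4297, 0.034, 0.2358]
tcp_rot: [[0.901, 0.435, 0.001], [0.435, -0.901, 0.001], [0.002, -0.001, -1.0]]
force: [-0.1, -0.4, -0.3]
opening: 1.004
grasp_force: 0.0
```

Emit:
step_arm --pt "0.667 -0.778 0.02 0 0 0.36 -1" --pt "0.667 -0.778 0.02 0 0 0.36 -1" --pt "0.667 -0.778 0.02 0 0 0.36 -1" --pt "0.667 -0.778 0.02 0 0 0.36 -1" --pt "0.667 -0.778 0.02 0 0 0.36 -1" --pt "0.667 -0.778 0.02 0 0 0.36 -1" --pt "0.667 -0.778 0.02 0 0 0.36 -1" --pt "0.667 -0.778 0.02 0 0 0.36 -1"

```text
time_s: 2.35
position: [0.5098, 0.3303, 0.2297]
tcp_rot: [[0.986, 0.164, 0.001], [0.164, -0.986, 0.001], [0.002, -0.001, -1.0]]
force: [0.8, -1.1, 0.0]
opening: 1.002
grasp_force: 0.0
```

Run:
```python
from h import *
go(509.5,327.2,100,9.4); go(509.5,327.2,33,9.4)
```

```text
t 2.35 shift [-0.0033  0.0107  0.4322] turn [-0.0015 -0.0021  0.001 ] pos [509.8 330.3 229.7] j [ 22.  30.  86.   0.  64. 103.]
t 2.35 shift [-0.0037  0.0109  0.6555] turn [-0.0015 -0.0021  0.001 ] pos [509.8 330.3 229.7] j [ 22.  30.  86.   0.  64. 103.]
```

Emit:
step_arm --pt "0 0.003 0.5 0 0 0 -1" --pt "0 0.003 0.5 0 0 0 -1" --pt "0 0.003 0.5 0 0 0 -1" --pt "0 0.003 0.5 0 0 0 -1" --pt "0 0.003 0.57 0 0 0 -1" --pt "0 0.003 0.62 0 0 0 -1" --pt "0 0.003 0.65 0 0 0 -1" --pt "0 0.003 0.65 0 0 0 -1"

```text
time_s: 3.02
position: [0.5082, 0.3253, 0.0325]
tcp_rot: [[0.987, 0.162, -0.004], [0.162, -0.987, -0.001], [-0.004, 0.001, -1.0]]
force: [-0.0, 0.6, 0.9]
opening: 1.002
grasp_force: 0.0
```

Run:
```python
from h import *
c=cap("top"); d=up(c,205,190,305,290,6); save("crop3.png",d["image"])
go(509.5,327.2,33,9.4); print(read_state()["force"])
```

```text
t 3.07 shift [ 0.0022 -0.0048  0.003 ] turn [ 0.0004  0.0019 -0.0013] pos [509.1 325.7  33.9] j [ 22.  46.  93.   0.  41. 103.]
[ 0.19943149 -0.18950318  0.05918272]
```

View pics/crop3.png

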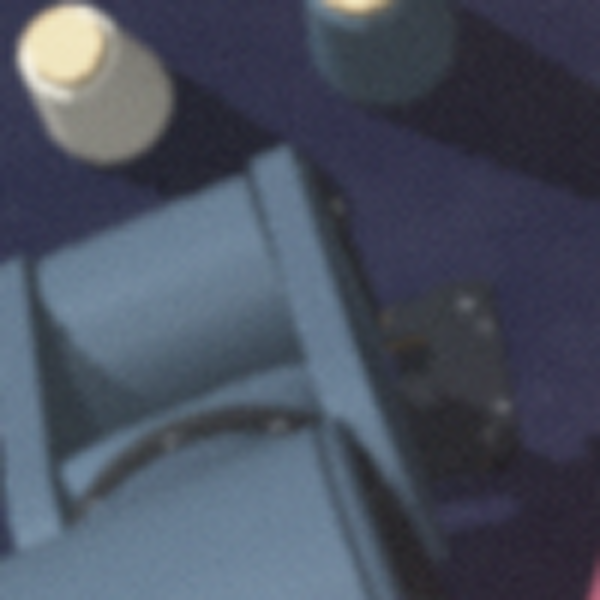

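The wrist hides the gauge from above, and the cones stay clear of it. There's no contact force, so I'll close the gripper.

Emit:
step_arm --pt "0 0.003 0 0 0 0 1" --pt "0 0.003 0 0 0 0 1" --pt "0 0.003 0 0 0 0 1" --pt "0 0.003 0 0 0 0 1" --pt "0 0.003 0 0 0 0 1" --pt "0 0.003 0 0 0 0 1" --pt "0 0.003 0 0 0 0 1" --pt "0 0.003 0 0 0 0 1"

```text
time_s: 3.73
position: [0.5095, 0.325, 0.0347]
tcp_rot: [[0.987, 0.162, 0.0], [0.162, -0.987, 0.0], [0.0, -0.0, -1.0]]
force: [0.6, -0.5, 0.3]
opening: 0.479
grasp_force: 0.0
```

Emit:
step_arm --pt "0 0 -0.02 0 0 0 1" --pt "0 0 -0.07 0 0 0 1" --pt "0 0 -0.14 0 0 0 1" --pt "0 0 -0.22 0 0 0 1" --pt "0 0 -0.29 0 0 0 1" --pt "0 0 -0.33 0 0 0 1" --pt "0 0 -0.33 0 0 0 1" --pt "0 0 -0.33 0 0 0 1"

```text
time_s: 4.4
position: [0.5096, 0.325, 0.134]
tcp_rot: [[0.987, 0.162, 0.001], [0.162, -0.987, 0.0], [0.001, -0.0, -1.0]]
force: [0.6, -0.9, -0.9]
opening: 0.013
grasp_force: 0.0
```

Run:
```python
from h import *
s=read_state(); print(s["opening"]*87,s["grasp_force"],s["force"])
go(407,37,110,-12.8)
```

```text
1.0955043070630686 0.0 [ 0.58292982 -0.85233881 -0.9098395 ]
t 4.4 shift [-0.4935  0.8917  0.0794] turn [-0.0006 -0.0014  0.4921] pos [509.6 325.  134. ] j [ 22.  37.  91.  -0.  52. 103.]
```

The fingers close slowly, about 1.3 s, so the lift came too early. I'll check that the gauge didn't move by comparing scene views.

Run:
```python
from h import *
c=cap("scene"); a=cv2.imread("pics/scene0.png")[:,:,::-1].copy(); b=np.array(c["image"])
for im in(a,b):
    d=dict(c); d["image"]=im; d=up(d,245,265,305,315,6); H,S,V=hsv(d); m=big((S>110)&(H<20)&(V>80)); y,x=np.nonzero(m); print(len(x),x.mean(),y.mean())
save("crop4.png",d["image"])
go(509.5,326.5,34,9.4)
```

```text
4499 231.77795065570126 170.77017114914426
4512 231.84929078014184 170.7659574468085
t 4.45 shift [ 0.0033 -0.0057  0.3299] turn [ 0.0003  0.0016 -0.0013] pos [508.9 324.7 133. ] j [ 22.  37.  91.   0.  52. 103.]
```

Emit:
step_arm --pt "0 -0.004 0 0 0 0 -1" --pt "0 -0.004 0 0 0 0 -1" --pt "0 -0.004 0 0 0 0 -1" --pt "0 -0.004 0 0 0 0 -1" --pt "0 -0.004 0 0 0 0 -1" --pt "0 -0.004 0 0 0 0 -1" --pt "0 -0.004 0 0 0 0 -1" --pt "0 -0.004 0 0 0 0 -1"

```text
time_s: 5.12
position: [0.5094, 0.3261, 0.1335]
tcp_rot: [[0.987, 0.162, 0.0], [0.162, -0.987, -0.0], [0.0, 0.0, -1.0]]
force: [-0.4, -0.1, -0.5]
opening: 0.528
grasp_force: 0.0
```

Emit:
step_arm --pt "0 0 0.08 0 0 0 -0.2" --pt "0 0 0.16 0 0 0 -0.2" --pt "0 0 0.24 0 0 0 -0.2" --pt "0 0 0.3 0 0 0 -0.2" --pt "0 0 0.33 0 0 0 -0.2" --pt "0 0 0.33 0 0 0 1" --pt "0 0 0.33 0 0 0 1" --pt "0 0 0.33 0 0 0 1"

```text
time_s: 5.78
position: [0.5103, 0.3265, 0.0357]
tcp_rot: [[0.987, 0.162, 0.002], [0.162, -0.987, 0.001], [0.002, -0.001, -1.0]]
force: [-0.6, 0.6, 0.5]
opening: 0.455
grasp_force: 0.0
```

Emit:
step_arm --pt "0 0 0 0 0 0 1" --pt "0 0 0 0 0 0 1" --pt "0 0 0 0 0 0 1" --pt "0 0 0 0 0 0 1" --pt "0 0 0 0 0 0 1" --pt "0 0 0 0 0 0 1" --pt "0 0 0 0 0 0 1" --pt "0 0 0 0 0 0 1"

```text
time_s: 6.45
position: [0.5098, 0.3264, 0.0354]
tcp_rot: [[0.987, 0.162, 0.001], [0.162, -0.987, 0.001], [0.001, -0.0, -1.0]]
force: [-0.8, -1.0, 5.6]
opening: 0.182
grasp_force: 30.0
```

Emit:
step_arm --pt "0 0 -0.03 0 0 0 1" --pt "0 0 -0.1 0 0 0 1" --pt "0 0 -0.18 0 0 0 1" --pt "0 0 -0.26 0 0 0 1" --pt "0 0 -0.3 0 0 0 1" --pt "0 0 -0.3 0 0 0 1" --pt "0 0 -0.3 0 0 0 1" --pt "0 0 -0.3 0 0 0 1"

```text
time_s: 7.12
position: [0.5083, 0.3257, 0.1233]
tcp_rot: [[0.987, 0.162, -0.003], [0.162, -0.987, -0.001], [-0.003, 0.001, -1.0]]
force: [-1.0, 0.9, -1.1]
opening: 0.185
grasp_force: 30.0
```

Run:
```python
from h import *
go(409,37,110,-12.8)
```

```text
t 7.12 shift [-0.4826  0.8957  0.0463] turn [0.0014 0.0032 0.492 ] pos [508.3 325.7 123.3] j [ 22.  38.  91.  -0.  51. 103.]
```

Emit:
step_arm --pt "-0.04 0.08 0.0 0 0 0.04 1" --pt "-0.11 0.2 0.0 0 0 0.11 1" --pt "-0.18 0.33 0.0 0 0 0.18 1" --pt "-0.25 0.46 0.0 0 0 0.25 1" --pt "-0.32 0.59 0.0 0 0 0.32 1" --pt "-0.39 0.72 0.0 0 0 0.39 1" --pt "-0.45 0.83 0.0 0 0 0.45 1" --pt "-0.48 0.895 0.0 0 0 0.492 1"

```text
time_s: 7.78
position: [0.4076, 0.0359, 0.1234]
tcp_rot: [[0.974, -0.225, -0.005], [-0.225, -0.974, 0.001], [-0.005, 0.001, -1.0]]
force: [-0.2, 0.8, -1.0]
opening: 0.178
grasp_force: 30.0
```

Emit:
step_arm --pt "0 0 0 0 0 0 1" --pt "0 0 0 0 0 0 1" --pt "0 0 0 0 0 0 1"

```text
time_s: 8.03
position: [0.4107, 0.0379, 0.1239]
tcp_rot: [[0.975, -0.222, -0.001], [-0.222, -0.975, 0.0], [-0.001, -0.0, -1.0]]
force: [-0.3, 0.2, -1.4]
opening: 0.183
grasp_force: 30.0
```

Run:
```python
from h import *
go(409,37,50,-12.8); s=cap("scene"); d=up(s,295,190,415,290,6); save("crop5.png",d["image"])
c=cap("top"); d=up(c,325,210,425,310,6); save("crop6.png",d["image"])
```

```text
t 8.03 shift [-0.0044  0.0042  0.2463] turn [-0.0002  0.0018 -0.0007] pos [410.7  37.9 123.9] j [-10.  28. 118.   0.  34.  92.]
```

View pics/crop5.png

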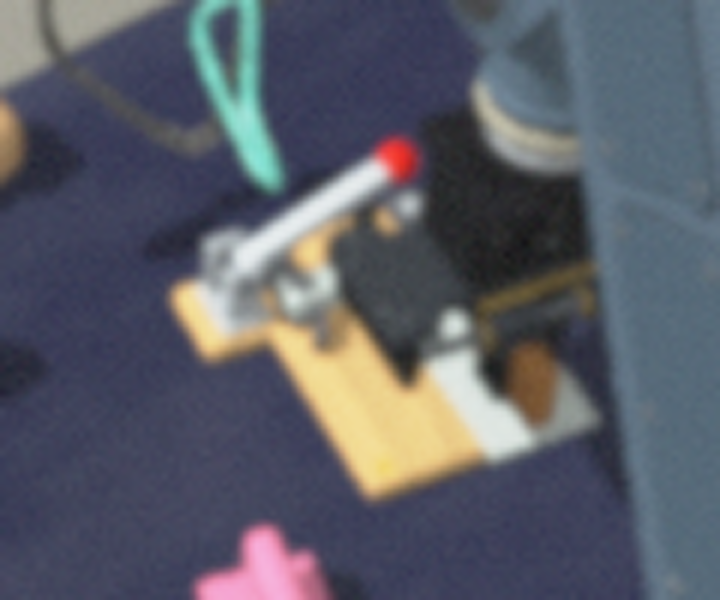

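View pics/crop6.png

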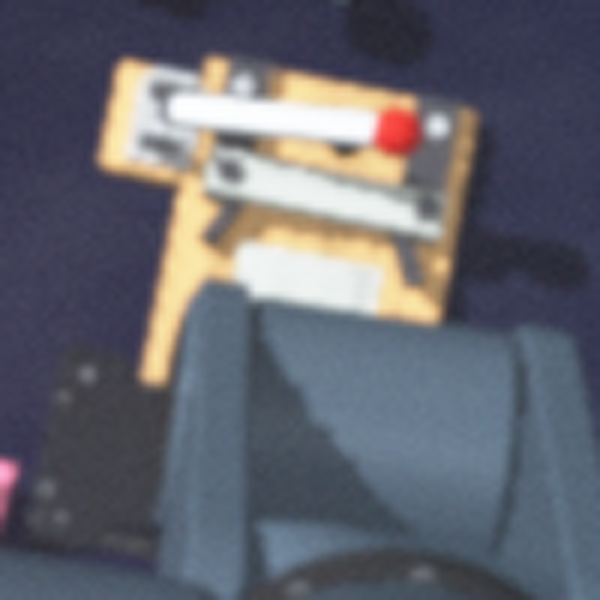

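The top crop shows the blade front (238,245)–(382,265) a little short of the two dark flared guides at (230,222) and (408,262). The bar's front edge runs (207,193)–(440,240). The scene crop shows the gripper holding the handle, with the blade level. Next I'll turn these pixels into positions.

Run:
```python
from h import *
c=cap("top"); d=up(c,325,210,425,310,6)
H,S,V=hsv(d)
# blade front edge: bright low-sat, between guides
m=((S<50)&(V>150)); m[:236]=0; m=big(m)
k,P=cont(d,m,.0925); print(k.min(0),k.max(0))
top=np.array([np.nonzero(m[:,x])[0][0] for x in range(255,370)]); Q=np.array([onz(d,x,y-.5,.0925)[:2] for x,y in zip(range(255,370),top)])*1000
f=np.polyfit(Q[:,1],Q[:,0],1); print("blade front yaw",-np.degrees(np.arctan(f[0])), "x@y", f)
row=lambda v:np.nonzero(m[v])[0]
for v in(270,280): print([np.round(onz(d,u,v,.0925)[:2]*1000,1) for u in(row(v)[0]-.5,row(v)[-1]+.5)])
# bar front edge (top z=.035): light->wood transition
pts=[]
for x in range(235,410,3):
    col=(S[:,x]<55)&(V[:,x]>120); ys=np.nonzero(col[150:236])[0]+150
    if len(ys): pts.append([*onz(d,x,ys[-1]+.5,.035)[:2]*1000])
b=np.array(pts); f=np.polyfit(b[:,1],b[:,0],1); r=b[:,0]-np.polyval(f,b[:,1]); ok=abs(r)<3; f=np.polyfit(b[ok,1],b[ok,0],1); print("bar yaw",-np.degrees(np.arctan(f[0])),"x at y=6:",np.polyval(f,6),ok.mean())
for u,v in((207,193),(440,240)): print("bar corner",onz(d,u,v,.035)*1000)
s=read_state(); print("exp front",(s["position"]+s["tcp_rot"][:,0]*.11)*1000)
```

```text
[225 239] [385 318]
blade front yaw -12.910776320307399 x@y [2.29228531e-01 5.15639529e+02]
[array([512.7,  49.5]), array([511. , -13.2])]
[array([508.5,  50.9]), array([506.8, -12.6])]
bar yaw -13.67901277695395 x at y=6: 543.7165623382676 1.0
bar corner [556.22778277  53.67901539  35.        ]
bar corner [532.46555559 -47.18928185  35.        ]
exp front [518.33005276  14.70135701 124.21803197]
```

Run:
```python
from h import *
go(410.6,34.5,49,-13)
```

```text
t 8.18 shift [0.0019 0.0144 0.2508] turn [-0.0001  0.0004  0.0073] pos [411.   38.8 124.3] j [-10.  28. 118.   0.  34.  92.]
```

Emit:
step_arm --pt "0 0.013 0.05 0 0 0.007 1" --pt "0 0.013 0.11 0 0 0.007 1" --pt "0 0.013 0.17 0 0 0.007 1" --pt "0 0.013 0.22 0 0 0.007 1" --pt "0 0.013 0.24 0 0 0.007 1" --pt "0 0.013 0.25 0 0 0.007 1" --pt "0 0.013 0.25 0 0 0.007 1" --pt "0 0.013 0.25 0 0 0.007 1"

```text
time_s: 8.85
position: [0.4103, 0.0344, 0.0499]
tcp_rot: [[0.974, -0.226, 0.001], [-0.226, -0.974, -0.0], [0.001, -0.0, -1.0]]
force: [0.0, 0.8, -1.5]
opening: 0.182
grasp_force: 30.0
```

Emit:
step_arm --pt "0 0 0.005 0 0 0 1" --pt "0 0 0.007 0 0 0 1" --pt "0 0 0.009 0 0 0 1" --pt "0 0 0.009 0 0 0 1"

```text
time_s: 9.18
position: [0.4103, 0.034, 0.0473]
tcp_rot: [[0.974, -0.227, 0.001], [-0.227, -0.974, -0.0], [0.001, -0.0, -1.0]]
force: [-1.3, 0.5, 1.4]
opening: 0.183
grasp_force: 30.0
```

Emit:
step_arm --pt "0 0 -0.005 0 0 0 1" --pt "0.03 0 -0.005 0 0 0 1" --pt "0.06 0 -0.005 0 0 0 1" --pt "0.08 0 -0.005 0 0 0 1" --pt "0.1 0 -0.005 0 0 0 1" --pt "0.12 0 -0.005 0 0 0 1" --pt "0.13 0 -0.005 0 0 0 1" --pt "0.13 0 -0.005 0 0 0 1"

```text
time_s: 9.85
position: [0.4492, 0.0248, 0.0483]
tcp_rot: [[0.974, -0.227, 0.001], [-0.227, -0.974, -0.0], [0.001, -0.0, -1.0]]
force: [-0.2, 0.1, -0.7]
opening: 0.182
grasp_force: 30.0
```

Emit:
step_arm --pt "0.01 0 0 0 0 0 1" --pt "0.02 0 0 0 0 0 1" --pt "0.035 0 0 0 0 0 1" --pt "0.05 0 0 0 0 0 1" --pt "0.06 0 0 0 0 0 1" --pt "0.07 0 0 0 0 0 1" --pt "0.07 0 0 0 0 0 1"

```text
time_s: 10.43
position: [0.4695, 0.0201, 0.0484]
tcp_rot: [[0.974, -0.227, 0.001], [-0.227, -0.974, -0.0], [0.001, -0.0, -1.0]]
force: [-1.0, 0.2, -0.6]
opening: 0.181
grasp_force: 30.0
```

Run:
```python
from h import *
go(488.5,16.5,48.7,-13)
s=read_state(); print(s["force"],s["moment"])
c=cap("top"); d=up(c,345,225,415,285,8); save("crop7.png",d["image"])
```

```text
t 10.43 shift [ 0.0645 -0.0026 -0.0009] turn [-0.0001 -0.0019 -0.0027] pos [469.5  20.1  48.4] j [-11.  39. 113.   0.  28.  92.]
[-1.02892257  0.20338343 -0.59708348] [ 0.07784782  0.02068304 -0.02557165]
```

View pics/crop7.png

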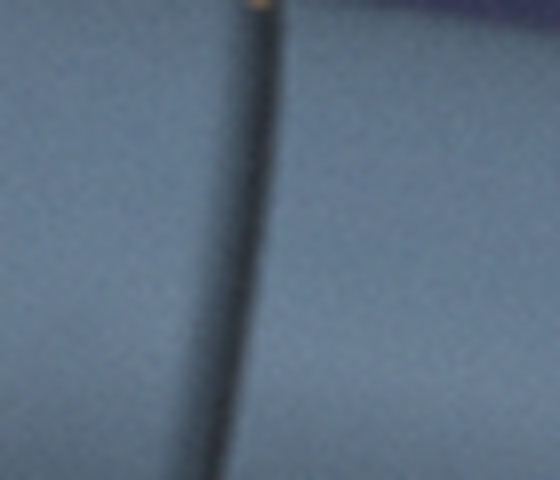

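The arm hides the spot from above, and nothing is binding. I'll go in to about 2–3 mm short, set the blade down, release, back off and look.

Emit:
step_arm --pt "0.01 -0.002 0 0 0 0 1" --pt "0.02 -0.002 0 0 0 0 1" --pt "0.035 -0.002 0 0 0 0 1" --pt "0.047 -0.002 0 0 0 0 1" --pt "0.055 -0.002 0 0 0 0 1" --pt "0.055 -0.002 0.003 0 0 0 1" --pt "0.055 -0.002 0.004 0 0 0 1" --pt "0.055 -0.002 0.004 0 0 0 1"

```text
time_s: 11.15
position: [0.4852, 0.0171, 0.0474]
tcp_rot: [[0.974, -0.227, 0.001], [-0.227, -0.974, -0.0], [0.001, -0.0, -1.0]]
force: [0.5, 0.4, 1.0]
opening: 0.181
grasp_force: 30.0
```

Emit:
step_arm --pt "0 0 0 0 0 0 -1" --pt "0 0 0 0 0 0 -1" --pt "0 0 0 0 0 0 -1" --pt "0 0 0 0 0 0 -1" --pt "0 0 0 0 0 0 -1" --pt "0 0 0 0 0 0 -1"

```text
time_s: 11.65
position: [0.4844, 0.0173, 0.0471]
tcp_rot: [[0.974, -0.227, -0.0], [-0.227, -0.974, 0.0], [-0.0, 0.0, -1.0]]
force: [-0.8, -0.2, 0.1]
opening: 0.548
grasp_force: 0.0
```

Emit:
step_arm --pt "0 0 -0.03 0 0 0 -0.3" --pt "0 0 -0.1 0 0 0 -0.3" --pt "0 0 -0.2 0 0 0 -0.3" --pt "0 0 -0.33 0 0 0 -0.3" --pt "0 0 -0.45 0 0 0 -0.3" --pt "0 0 -0.5 0 0 0 -0.3" --pt "0 0 -0.5 0 0 0 -0.3" --pt "0 0 -0.5 0 0 0 -0.3"

```text
time_s: 12.32
position: [0.4848, 0.0172, 0.1984]
tcp_rot: [[0.974, -0.227, 0.003], [-0.227, -0.974, -0.001], [0.003, -0.0, -1.0]]
force: [-0.8, -0.9, -0.4]
opening: 0.653
grasp_force: 0.0
```

Emit:
step_arm --pt "0 0.13 0 0 0 0 -0.3" --pt "0 0.26 0 0 0 0 -0.3" --pt "0 0.39 0 0 0 0 -0.3" --pt "0 0.52 0 0 0 0 -0.3" --pt "0 0.65 0 0 0 0 -0.3" --pt "0 0.78 0 0 0 0 -0.3" --pt "0 0.85 0 0 0 0 -0.3" --pt "0 0.85 0 0 0 0 -0.3"

```text
time_s: 12.98
position: [0.4257, -0.2352, 0.1956]
tcp_rot: [[0.973, -0.232, -0.001], [-0.232, -0.973, -0.0], [-0.001, 0.001, -1.0]]
force: [0.2, 1.3, 0.2]
opening: 0.651
grasp_force: 0.0
```

Run:
```python
from h import *
c=cap("top"); d=up(c,340,215,415,298,7); save("crop8.png",d["image"])
go(488.5,16.5,48.7,-13)
H,S,V=hsv(d)
m=(S>80)&((H<8)|(H>170))&(V>110); n,l,st,ce=cv2.connectedComponentsWithStats(m.astype(np.uint8))
print([(st[i].tolist(),ce[i].round(1).tolist()) for i in range(1,n) if st[i,4]>60])
```

```text
t 13.03 shift [ 0.0136 -0.8556  0.4907] turn [-0.002   0.0036 -0.0081] pos [ 425.5 -232.6  195.5] j [-42.  24. 105.   0.  51.  61.]
[([331, 93, 58, 57, 2650], [360.3, 120.0])]
```

View pics/crop8.png

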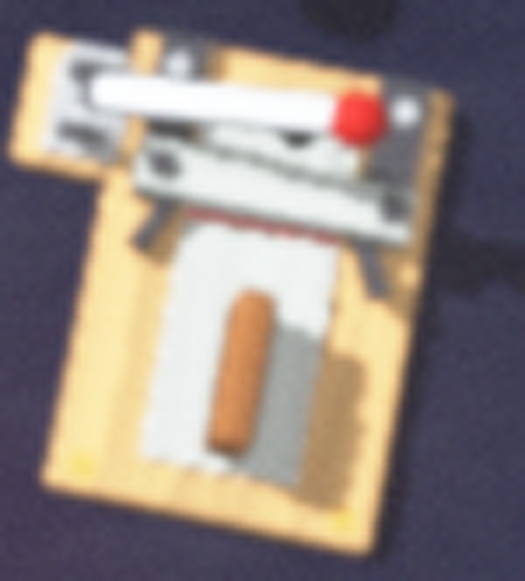

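The blade is in the gap between the guides. The red line (190,213)–(340,240) is just visible along the bar's front edge. Next I'll measure the remaining offset against the bed.

Run:
```python
from h import *
c=cap("top"); d=up(c,340,215,415,298,7); H,S,V=hsv(d)
wood=(H>10)&(H<30)&(S>60)&(V>100)
def fit(P): 
    P=np.array(P); v=cv2.fitLine(P.astype(np.float32),cv2.DIST_HUBER,0,.1,.1).ravel(); return v[2:],v[:2]*np.sign(v[0]+1e-9)
# bed front edge
F=[onz(d,x,np.nonzero(V[:,x]>130)[0][-1]+.5,.012)[:2]*1000 for x in range(70,350,4)]
p,v=fit(F); v=v if v[1]>0 else -v; X=np.array([v[1],-v[0]]); print("yaw",np.degrees(np.arctan2(X[1],X[0])))
loc=lambda q:(np.dot(np.array(q)-p,X)-115, np.dot(np.array(q)-p,v))
L=[];R=[]
for y in range(300,460,5):
    xs=np.nonzero(V[y]>110)[0]; L.append(loc(onz(d,xs[0]-.5,y,.012)[:2]*1000)[1]); 
    xs=xs[xs<450]; R.append(loc(onz(d,xs[-1]+.5,y,.012)[:2]*1000)[1])
print("L/R edges",np.median(L),np.median(R),"mid",(np.median(L)+np.median(R))/2)
mid=(np.median(L)+np.median(R))/2
# red line: redness peak
a=d["image"].astype(int); red=a[:,:,0]-(a[:,:,1]+a[:,:,2])/2; Q=[]
for x in range(205,335,4):
    y0=int(213+27*(x-190)/150); w=red[y0-14:y0+15,x].clip(5)-5; Q.append(loc(onz(d,x,(w*np.arange(y0-14,y0+15)).sum()/w.sum(),.016)[:2]*1000)[0])
print("line x",np.median(Q),np.std(Q))
B=[loc(onz(d,x,np.nonzero((S[:505,x]<60)&(V[:505,x]>100))[0][-1]+.5,.016)[:2]*1000)[0] for x in range(155,225,4)]
print("blade rear x (want -95)",np.median(B),np.std(B))
E_=[];
for y in range(290,440,5):
    xs=np.nonzero((S[y]<60)&(V[y]>100))[0]; xs=xs[xs<340]; E_.append((loc(onz(d,xs[0]-.5,y,.016)[:2]*1000)[1]-mid,loc(onz(d,xs[-1]+.5,y,.016)[:2]*1000)[1]-mid))
E_=np.array(E_); print("blade edges",np.median(E_,0), "slope ends",E_[:4].mean(0),E_[-4:].mean(0))
h=big((S>110)&(H<18)&(V<225)&(V>80)&(np.arange(525)>200)&(np.arange(525)<280)&(np.arange(581)[:,None]>270)); k,P=cont(d,h,.056); g=rect(P); print("handle",g,loc(g[:2])[0],loc(g[:2])[1]-mid)
for u,w in((135,192),(408,243)): print("bar corner z19/35",[np.round(loc(onz(d,u,w,z)[:2]*1000),1)-[0,mid] for z in(.019,.035)])
```

```text
yaw -13.619325
L/R edges 70.6431277066585 -57.761228881772794 mid 6.440949412442855
line x -0.1330639578262378 0.2771756702100104
blade rear x (want -95) -97.1935505308009 0.26452865999934433
blade edges [ 64.74826053 -31.27483068] slope ends [ 64.88840694 -31.41363044] [ 64.85900423 -31.16572744]
handle (483.4, 20.1, 13.9, 57.8, 77.0) -63.20875200966871 0.1784058695102262
bar corner z19/35 [array([ 2.1       , 49.85905059]), array([-1.1       , 50.45905059])]
bar corner z19/35 [array([  4.3       , -55.24094941]), array([  1.1       , -53.34094941])]
```

Run:
```python
from h import *
c=cap("top"); d=up(c,340,215,415,298,7); a=d["image"].astype(float)
def prof(xs,yf,lo,hi):
    return np.array([np.mean([a[int(round(yf(x)+k)),x] for x in xs],0) for k in range(lo,hi)])
p=prof(range(215,325,3),lambda x:213+27*(x-190)/150,-24,22)
for k in range(0,46,2): print(k-24,p[k].round())
s=prof(range(70,350,5),lambda x:487+63*(x-45)/325,-15,16); V=s.max(1); half=(V[:4].mean()+V[-4:].mean())/2; i=np.nonzero(V<half)[0][0]; print("front half-level offset",i-15,V.round())
f=onz(d,207,487+63*(207-45)/325+(i-15),.012)[:2]; q=onz(d,265,226.5,.016)[:2]; X=np.array([np.cos(np.radians(-13)),np.sin(np.radians(-13))]); 
# front mid-ish pts; project line px offset 0 to local x
print("offset0 local x",np.dot(q-f,X)*1000-115)
r=onz(d,265,225.5,.016)[:2]; print("mm per px",np.dot(r-q,X)*1000)
s=prof(range(155,225,3),lambda x:455+32*(x-143)/157,-15,16); print("rear", s.mean(1).round(), "off0 x",np.dot(onz(d,190,455+32*47/157,.016)[:2]-f,X)*1000-115)
```

```text
-24 [236. 240. 238.]
-22 [232. 236. 234.]
-20 [224. 229. 227.]
-18 [214. 220. 217.]
-16 [202. 207. 204.]
-14 [190. 193. 189.]
-12 [178. 177. 174.]
-10 [168. 161. 158.]
-8 [162. 146. 143.]
-6 [160. 134. 131.]
-4 [161. 125. 123.]
-2 [165. 123. 120.]
0 [171. 128. 125.]
2 [179. 139. 136.]
4 [189. 156. 153.]
6 [200. 177. 173.]
8 [211. 197. 193.]
10 [221. 214. 211.]
12 [228. 226. 224.]
14 [232. 234. 232.]
16 [235. 239. 237.]
18 [237. 240. 239.]
20 [238. 241. 240.]
front half-level offset 2 [246. 245. 245. 244. 243. 241. 239. 236. 232. 227. 221. 214. 206. 197.
 187. 177. 165. 154. 143. 132. 122. 112. 103.  96.  89.  84.  80.  81.
  81.  82.  83.]
offset0 local x -0.935498783730182
mm per px 0.38148011571253665
rear [219. 222. 224. 227. 229. 231. 232. 233. 233. 232. 231. 229. 228. 226.
 223. 221. 218. 216. 214. 212. 210. 208. 207. 206. 205. 205. 205. 205.
 205. 205. 206.] off0 x -96.06221886597997
```

The line sits about 2 mm short of the bar edge by these cues. I'll regrip, nudge it 2 mm, and come back off.

Emit:
step_arm --pt "0 -0.13 0 0 0 0 -0.3" --pt "0 -0.26 0 0 0 0 -0.3" --pt "0 -0.39 0 0 0 0 -0.3" --pt "0 -0.52 0 0 0 0 -0.3" --pt "0 -0.65 0 0 0 0 -0.3" --pt "0 -0.78 0 0 0 0 -0.3" --pt "0 -0.85 0 0 0 0 -0.3" --pt "0 -0.85 0 0 0 0 -0.3"

```text
time_s: 13.8
position: [0.4835, 0.023, 0.1966]
tcp_rot: [[0.976, -0.219, -0.002], [-0.219, -0.976, 0.002], [-0.002, -0.001, -1.0]]
force: [1.0, 0.1, 0.3]
opening: 0.648
grasp_force: 0.0
```

Run:
```python
from h import *
cap("scene"); cap("scene"); go(484.8,17.2,48.5,-13.1)
```

```text
t 13.9 shift [0.0069 0.0063 0.4939] turn [0.0004 0.0024 0.006 ] pos [483.5  19.5 196.7] j [-11.  24. 105.  -0.  51.  92.]
```

Emit:
step_arm --pt "0.003 0.003 0.1 0 0 0 -0.3" --pt "0.003 0.003 0.2 0 0 0 -0.3" --pt "0.003 0.003 0.3 0 0 0 -0.3" --pt "0.003 0.003 0.4 0 0 0 -0.3" --pt "0.003 0.003 0.46 0 0 0 -0.3" --pt "0.003 0.003 0.49 0 0 0 -0.3" --pt "0.003 0.003 0.493 0 0 0 -0.3" --pt "0.003 0.003 0.493 0 0 0 1"

```text
time_s: 14.57
position: [0.4851, 0.0157, 0.0492]
tcp_rot: [[0.974, -0.228, -0.001], [-0.228, -0.974, 0.0], [-0.001, 0.0, -1.0]]
force: [0.0, -0.8, -0.5]
opening: 0.623
grasp_force: 0.0
```

Emit:
step_arm --pt "0 0 0 0 0 0 1" --pt "0 0 0 0 0 0 1" --pt "0 0 0 0 0 0 1" --pt "0 0 0 0 0 0 1" --pt "0 0 0 0 0 0 1" --pt "0 0 0 0 0 0 1" --pt "0 0 0 0 0 0 1" --pt "0 0 0 0 0 0 1"

```text
time_s: 15.23
position: [0.4855, 0.0162, 0.0496]
tcp_rot: [[0.974, -0.227, 0.001], [-0.227, -0.974, -0.0], [0.001, -0.0, -1.0]]
force: [-0.6, 1.1, 4.5]
opening: 0.179
grasp_force: 30.0
```

Emit:
step_arm --pt "0 0 0 0 0 0 1" --pt "0 0 0 0 0 0 1" --pt "0 0 0 0 0 0 1"

```text
time_s: 15.48
position: [0.4855, 0.0162, 0.0496]
tcp_rot: [[0.974, -0.227, 0.001], [-0.227, -0.974, -0.0], [0.001, -0.0, -1.0]]
force: [0.2, 1.2, 5.3]
opening: 0.18
grasp_force: 30.0
```

Emit:
step_arm --pt "0.002 0 0 0 0 0 1" --pt "0.004 0 0 0 0 0 1" --pt "0.0065 0 0 0 0 0 1" --pt "0.0065 0 0 0 0 0 1" --pt "0.0065 0 0 0 0 0 1"

```text
time_s: 15.9
position: [0.4855, 0.0162, 0.0496]
tcp_rot: [[0.974, -0.227, -0.003], [-0.227, -0.974, 0.001], [-0.003, 0.0, -1.0]]
force: [-2.6, 1.6, 8.3]
opening: 0.181
grasp_force: 30.0
```

Emit:
step_arm --pt "0 0 0 0 0 0 -1" --pt "0 0 0 0 0 0 -1" --pt "0 0 0 0 0 0 -1" --pt "0 0 0 0 0 0 -1" --pt "0 0 0 0 0 0 -1" --pt "0 0 0 0 0 0 -1"

```text
time_s: 16.4
position: [0.4872, 0.0157, 0.0491]
tcp_rot: [[0.974, -0.227, -0.0], [-0.227, -0.974, 0.0], [-0.0, 0.0, -1.0]]
force: [-0.2, 0.3, -0.3]
opening: 0.549
grasp_force: 0.0
```

Emit:
step_arm --pt "0 0 -0.03 0 0 0 1" --pt "0 0 -0.1 0 0 0 1" --pt "0 0 -0.2 0 0 0 1" --pt "0 0 -0.33 0 0 0 1" --pt "0 0 -0.4 0 0 0 1" --pt "0 0 -0.4 0 0 0 1" --pt "0 0 -0.4 0 0 0 1" --pt "0 0 -0.4 0 0 0 1"

```text
time_s: 17.07
position: [0.4865, 0.0158, 0.1691]
tcp_rot: [[0.974, -0.227, -0.001], [-0.227, -0.974, 0.0], [-0.001, 0.0, -1.0]]
force: [0.5, -0.1, 0.1]
opening: 0.118
grasp_force: 0.0
```

Emit:
step_arm --pt "0 0.13 0 0 0 0 1" --pt "0 0.26 0 0 0 0 1" --pt "0 0.39 0 0 0 0 1" --pt "0 0.52 0 0 0 0 1" --pt "0 0.65 0 0 0 0 1" --pt "0 0.78 0 0 0 0 1" --pt "0 0.85 0 0 0 0 1" --pt "0 0.85 0 0 0 0 1"

```text
time_s: 17.73
position: [0.4285, -0.2369, 0.1677]
tcp_rot: [[0.973, -0.232, -0.001], [-0.232, -0.973, -0.0], [-0.001, 0.001, -1.0]]
force: [1.8, -0.7, 0.1]
opening: 0.002
grasp_force: 0.0
```

Run:
```python
from h import *
c=cap("top"); d=up(c,340,215,415,298,7); save("crop9.png",d["image"]); a=d["image"].astype(float)
p=np.array([np.mean([a[int(round(213+27*(x-190)/150+k)),x] for x in range(215,325,3)],0) for k in range(-24,22)])
for k in range(6,40,2): print(k-24,p[k].round())
H,S,V=hsv(d)
h=big((S>110)&(H<18)&(V<225)&(V>80)&(np.arange(525)>200)&(np.arange(525)<280)&(np.arange(581)[:,None]>270)); print("handle was 483.4,20.1",rect(cont(d,h,.056)[1]))
print(read_state()["position"],read_state()["opening"])
```

```text
-18 [215. 220. 217.]
-16 [203. 209. 205.]
-14 [190. 194. 190.]
-12 [178. 178. 174.]
-10 [169. 162. 158.]
-8 [163. 147. 144.]
-6 [160. 134. 131.]
-4 [162. 126. 123.]
-2 [166. 124. 121.]
0 [172. 129. 126.]
2 [181. 141. 137.]
4 [190. 158. 154.]
6 [201. 178. 174.]
8 [212. 198. 194.]
10 [221. 215. 211.]
12 [228. 227. 224.]
14 [233. 235. 232.]
handle was 483.4,20.1 (483.3, 19.3, 13.9, 57.6, 76.8)
[ 0.42825171 -0.23428152  0.16764583] 0.0017910665023547917
```

View pics/crop9.png

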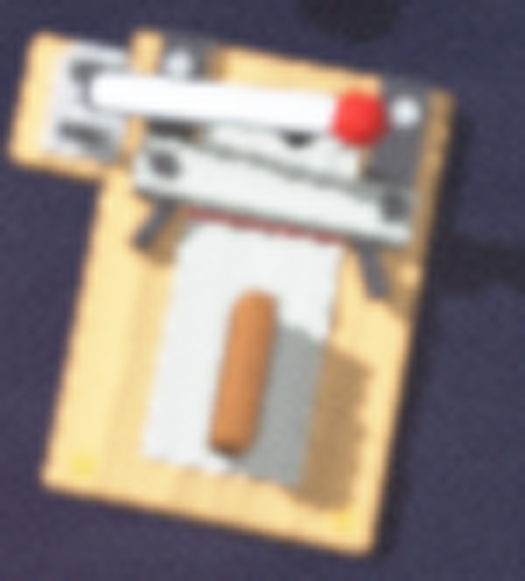

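The gauge didn't move (stuck by friction), but three separate cues put the line 1–3 mm short of the edge, which is inside tolerance. It is straight and centred. On to the lever.

Run:
```python
from h import *
go(571,-21,150,-13)
```

```text
t 17.78 shift [ 0.2988 -0.8016  0.0592] turn [-0.0018  0.0033 -0.0081] pos [ 428.3 -234.3  167.6] j [-42.  27. 106.   0.  47.  62.]
```

Emit:
step_arm --pt "0.04 -0.1 0.0 0 0 0 1" --pt "0.08 -0.22 0.0 0 0 0 1" --pt "0.12 -0.33 0.0 0 0 0 1" --pt "0.17 -0.45 0.0 0 0 0 1" --pt "0.21 -0.57 0.0 0 0 0 1" --pt "0.26 -0.69 0.0 0 0 0 1" --pt "0.29 -0.77 0.0 0 0 0 1" --pt "0.298 -0.8 0.0 0 0 0 1"

```text
time_s: 18.45
position: [0.5714, -0.0141, 0.168]
tcp_rot: [[0.975, -0.222, -0.001], [-0.222, -0.975, 0.002], [-0.002, -0.001, -1.0]]
force: [-0.2, -0.5, 0.4]
opening: 0.004
grasp_force: 0.0
```

Emit:
step_arm --pt "0 0 0 0 0 0 1" --pt "0 0 0 0 0 0 1" --pt "0 0 0 0 0 0 1"

```text
time_s: 18.7
position: [0.5693, -0.0196, 0.1686]
tcp_rot: [[0.974, -0.227, -0.003], [-0.227, -0.974, 0.0], [-0.003, 0.0, -1.0]]
force: [-0.0, -0.4, -0.6]
opening: 0.004
grasp_force: 0.0
```

Run:
```python
from h import *
for p in((571,-21,126),(571.5,-23,115),(571,-27,100),(570.5,-30,88),(570,-31.5,76)): go(*p,-13)
# scene view: where are ball and fingertip
s=cap("scene"); e=up(s,310,200,410,280,6); H,S,V=hsv(e); r=big((S>150)&((H<8)|(H>172))&(V>100)); y,x=np.nonzero(r); print("ball px",x.mean(),y.mean(),len(x))
tip=read_state()["position"]-[0,0,.025]; print("tip px",proj(e,tip))
```

```text
t 18.7 shift [0.0069 0.0033 0.1419] turn [ 0.0006  0.0034 -0.0028] pos [569.3 -19.6 168.6] j [-13.  32.  94.  -0.  54.  90.]
t 18.7 shift [0.0102 0.0094 0.1786] turn [ 0.0006  0.0034 -0.0028] pos [569.3 -19.6 168.6] j [-13.  32.  94.  -0.  54.  90.]
t 18.7 shift [0.0117 0.0228 0.2286] turn [ 0.0006  0.0034 -0.0028] pos [569.3 -19.6 168.6] j [-13.  32.  94.  -0.  54.  90.]
t 18.7 shift [0.0124 0.0329 0.2686] turn [ 0.0006  0.0034 -0.0028] pos [569.3 -19.6 168.6] j [-13.  32.  94.  -0.  54.  90.]
t 18.7 shift [0.0121 0.0381 0.3086] turn [ 0.0006  0.0034 -0.0028] pos [569.3 -19.6 168.6] j [-13.  32.  94.  -0.  54.  90.]
ball px 309.65695488721803 96.86936090225564 1064
tip px (np.float64(310.0858240106935), np.float64(30.537988879416247))
```

Emit:
step_arm --pt "0.004 0.004 0.07 0 0 0 1" --pt "0.004 0.004 0.12 0 0 0 1" --pt "0.005 0.006 0.15 0 0 0 1" --pt "0.006 0.01 0.18 0 0 0 1" --pt "0.007 0.016 0.205 0 0 0 1" --pt "0.007 0.022 0.23 0 0 0 1" --pt "0.007 0.028 0.25 0 0 0 1" --pt "0.007 0.032 0.27 0 0 0 1"

```text
time_s: 19.42
position: [0.5709, -0.0295, 0.088]
tcp_rot: [[0.974, -0.227, 0.001], [-0.227, -0.974, -0.0], [0.001, 0.0, -1.0]]
force: [-0.8, -1.1, 1.6]
opening: 0.009
grasp_force: 0.5
```

Run:
```python
from h import *
go(570,-31.5,76,-13)
s=cap("scene"); e=up(s,310,200,410,280,6); H,S,V=hsv(e); r=big((S>150)&((H<8)|(H>172))&(V>100)); y,x=np.nonzero(r); print("ball px",x.mean(),y.mean(),len(x)); print("full-down px",proj(e,[.570,-.032,.042]), "raised", proj(e,[.571,-.021,.0927]))
```

```text
t 19.42 shift [-0.0015  0.0071  0.0399] turn [ 0.0001 -0.0009 -0.0031] pos [570.9 -29.5  88. ] j [-14.  39.  97.  -0.  44.  89.]
ball px 324.12456747404843 142.159169550173 289
full-down px (np.float64(312.3466453487127), np.float64(153.04428953184083)) raised (np.float64(302.5908506464922), np.float64(96.22221525245743))
```

Emit:
step_arm --pt "0 0.003 0.012 0 0 0 1" --pt "0 0.005 0.025 0 0 0 1" --pt "0 0.006 0.034 0 0 0 1" --pt "0 0.007 0.041 0 0 0 1" --pt "0 0.007 0.043 0 0 0 1" --pt "0 0.007 0.043 0 0 0 1"

```text
time_s: 19.97
position: [0.5704, -0.0307, 0.0773]
tcp_rot: [[0.974, -0.227, 0.001], [-0.227, -0.974, 0.0], [0.001, -0.0, -1.0]]
force: [-4.0, 0.3, 13.5]
opening: 0.006
grasp_force: 6.9
```

The lever has hit its stop: tip at 52 mm against an expected ball top of 53 mm, with 13.5 N. Retracting now.

Emit:
step_arm --pt "0 0 -0.05 0 0 0 1" --pt "0 0 -0.15 0 0 0 1" --pt "0 0 -0.27 0 0 0 1" --pt "0 0 -0.35 0 0 0 1" --pt "0 0 -0.35 0 0 0 1"

```text
time_s: 20.38
position: [0.5739, -0.0316, 0.1858]
tcp_rot: [[0.974, -0.226, 0.012], [-0.226, -0.974, -0.003], [0.012, 0.0, -1.0]]
force: [0.7, 0.4, -1.5]
opening: 0.004
grasp_force: 0.0
```

Emit:
step_arm --pt "-0.04 0.1 0 0 0 0 1" --pt "-0.08 0.22 0 0 0 0 1" --pt "-0.12 0.33 0 0 0 0 1" --pt "-0.17 0.45 0 0 0 0 1" --pt "-0.21 0.57 0 0 0 0 1" --pt "-0.26 0.69 0 0 0 0 1" --pt "-0.29 0.77 0 0 0 0 1" --pt "-0.29 0.77 0 0 0 0 1"

```text
time_s: 21.05
position: [0.431, -0.2399, 0.1798]
tcp_rot: [[0.973, -0.232, -0.001], [-0.232, -0.973, -0.001], [-0.0, 0.001, -1.0]]
force: [0.4, -0.2, 0.8]
opening: 0.007
grasp_force: 0.0
```

Run:
```python
from h import *
c=cap("top"); d=up(c,340,215,415,298,7); a=d["image"].astype(float)
p=np.array([np.mean([a[int(round(213+27*(x-190)/150+k)),x] for x in range(215,325,3)],0) for k in range(-24,22)])
for k in range(12,34,3): print(k-24,p[k].round())
H,S,V=hsv(d)
h=big((S>110)&(H<18)&(V<225)&(V>80)&(np.arange(525)>200)&(np.arange(525)<280)&(np.arange(581)[:,None]>270)); print("handle was 483.3,19.3",rect(cont(d,h,.056)[1]))
def ball(e):
    H,S,V=hsv(e); r=big((S>150)&((H<8)|(H>172))&(V>120)); y,x=np.nonzero(r); return ray(e,x.mean(),y.mean())
o1,d1=ball(d); o2,d2=ball(up(cap("scene"),310,200,410,280,6))
t=np.linalg.lstsq(np.c_[d1,-d2],o2-o1,rcond=None)[0]; print("ball",o1+d1*t[0],o2+d2*t[1])
```

```text
-12 [178. 177. 174.]
-9 [166. 154. 151.]
-6 [161. 135. 131.]
-3 [164. 125. 121.]
0 [172. 129. 125.]
3 [185. 148. 145.]
6 [201. 177. 174.]
9 [216. 206. 204.]
handle was 483.3,19.3 (483.3, 19.2, 14.0, 57.7, 76.8)
ball [ 0.56673466 -0.03310387  0.04919391] [ 0.56593737 -0.03382392  0.04914803]
```

```bash
python3 -c "
from rig import *
print(hand_in())"
```

```text
the job is handed in; nothing more can be done
None
```

I handed the job in at about 21 s: the blade is flat in the gap with its red line an estimated 1–3 mm short of the bar's front edge (limit 4 mm; a 2 mm nudge to close that didn't move it), the clamp lever was pressed to its stop, and nothing else on the ironing top was touched as far as I could tell; hand-in returned no verdict.

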